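# Lay the chilled flasks heavy end down over the drip tray

### The arm

A 6-joint arm with a two-finger parallel gripper is mounted at the origin on a cart in front of the work surface, level with it; the furniture and walls round the work are solid. World frame = base frame: x ahead of the robot, y to its left, z up, the work surface at z = 0. Lengths are in m, angles in rad, forces in N, time in s.
With the tool pointing down it reaches from about 0.25 to 0.775 m from the base axis. Payload 8.9 kg.
Tool frame: the origin (TCP) lies midway between the tips of the shut fingers; the grasp point (between the pads) lies manip.pinch_z behind it (manip.pinch_z is the distance from the TCP to the grasp point, in m); z points along the fingers, y is the line along which they close (so a half turn about z gives the same grasp; the last joint's range is limited). The gripper opens to 85 mm and grips with 20 to 120 N. Pads are 22 mm wide; open, the fingers measure 114 mm over their backs; the gripper's body (76 mm by 85 mm) begins 54 mm behind the grasp point. The pads swing forward as they close: fully open they stand 13 mm farther back than shut.
Start: joints at [1.007, 0.291, -0.153, 1.127, 0, 1.431], TCP at [0.216, 0.478, 0.231] pointing down, gripper open.
Joint ranges: [-2.52, 2.52], [-0.91, 1.74], [-1.3, 1.37], [-1.96, 2.02], [-1.52, 1.47], [-3.14, 3.14]. Speed limits (rad/s): [2.22, 2.22, 2.79, 3.14, 3.14, 3.14].

### API

Orientations are given as a unit quaternion [w, x, y, z].
In Python, from cell import manip, eyes gives the robot as it stands (manip), with the cameras (eyes).
- The arm moves only by the shell command python3 nudge.py 'ROWS' [OPENING]. ROWS is rows parted by semicolons, their numbers by spaces, 1 to 10 of them, each of 6 numbers: dx, dy, dz in m, then a rotation vector rx, ry, rz in rad; each row shifts and turns the commanded pose from where the row before left it, along the tool's axes as they then stand; what a row does not reach is not made up. A row lasts 1/12 s, in which the tool goes at most 0.0417 m and 0.125 rad, less where a joint would pass 70% of its speed; a pose out of reach is approached as far as the arm can. OPENING is the finger opening in m, set as the command begins (- or left out keeps the last). The fingers move at their own pace and stop on an object; the grip force is fixed at half the most. Time passes only in rows, so rows that do not move let the fingers close. It prints the time, the measured TCP pose, the force, the opening and the grip force at its end.
- manip.state(): the state, without advancing time (a new reading comes with each control period).
- eyes.capture(name): name is "side" or "top"; returns the picture (420x560x3 uint8, red, green, blue); there is no depth.
- eyes.camera_params(name): a dict with "fovy" (degrees; the focal length in pixels is half the picture's height over the tangent of half this angle, whatever the lens; pixels are square), "cx", "cy" (the principal point, pixels), "dist_coeffs" ([k1, k2, p1, p2, k3] as OpenCV has them; the pictures are not rectified), "R" (3x3) and "t" (3): a world point X has camera coordinates R X + t. Camera axes: x right, y down, z forward; pixel columns grow to the right and rows downward; lengths in m; the calibration is good to about 2 mm. A picture is of the moment at which its call begins. camera_params takes no time and is no camera call.
- manip.job_done(): hands the job in; it is judged then, once.
The state is a dict: "clock": time; "joint_positions": joint angles; "qvel": joint speeds; "joint_efforts": joint torques, N m; "ee_pos": TCP position; "ee_rot": TCP orientation; "wrist_force": force on the tool from outside, world axes, zero at the start; "torque": the same for the moment, N m; "finger_gap": finger opening in m; "finger_force": force on a finger pad.
Only numpy, scipy, OpenCV 4.12 (cv2) and the standard library are available. Lean on these libraries where they do the work, as an engineer would, in place of code of your own. Each camera call takes 0.05 s, during which the arm holds its last target. There are 200 camera calls.

### The job

Each of the two double-ended lunch flasks has a frozen block sealed in one end; they look alike at both ends, but when a flask is lifted by the carry handle at its mid-length the heavy end sinks. Lay both flasks lengthwise in the stand's rocking cradles, one in each and centred along it, with the heavy end toward the blue drip tray, so that both cradles stay tipped down over the tray when you let go. Carry and set the flasks down without dropping or flinging them, and leave the lemon, garlic, timer and mug where they are.

Things in the scene. Friction and masses are not known exactly. Their poses are not given: they have to be found in the camera images.
- flask_a: green flask on its flat side: square bar 170 mm long (its x), 50 wide, 50 high, same black cap at both ends; origin at centre of underside. 0.39-0.49 kg; 0.22 kg of it is the frozen block, some 46 mm from mid-length toward +x or -x (random, invisible, may differ per flask). The block stays at its end while the flask is upright (handle on top) and tilted under 60 degrees
- flask_a_grip (a point): centre of the white grip of the green flask's carry handle, 87 mm above the flask's underside (37 mm above its top) with the handle upright. The grip is 13 mm thick (along the flask's x), 50 mm long (y), 15 mm high, between two thin steel legs 61 mm apart. Axes: the handle's own, parallel to the flask's when the handle is upright
- flask_a_bail (a joint): angle (rad) of the green flask's handle to the flask, about pins at mid-length, 25 mm above the underside: 0 upright, stops at +-0.35, positive leans to the flask's +x. Slight friction keeps it standing by itself. Lifted by the grip, the flask swings on the pins until its heavy end hangs about 0.35 rad (20 degrees) down
- flask_b: orange flask on its flat side: square bar 170 mm long (its x), 50 wide, 50 high, same black cap at both ends; origin at centre of underside. 0.39-0.49 kg; 0.22 kg of it is the frozen block, some 46 mm from mid-length toward +x or -x (random, invisible, may differ per flask). The block stays at its end while the flask is upright (handle on top) and tilted under 60 degrees
- flask_b_grip (a point): centre of the white grip of the orange flask's carry handle, 87 mm above the flask's underside (37 mm above its top) with the handle upright. The grip is 13 mm thick (along the flask's x), 50 mm long (y), 15 mm high, between two thin steel legs 61 mm apart. Axes: the handle's own, parallel to the flask's when the handle is upright
- flask_b_bail (a joint): angle (rad) of the orange flask's handle to the flask, about pins at mid-length, 25 mm above the underside: 0 upright, stops at +-0.35, positive leans to the flask's +x. Slight friction keeps it standing by itself. Lifted by the grip, the flask swings on the pins until its heavy end hangs about 0.35 rad (20 degrees) down
- cradle_l_seat (a point): middle of the inner floor of the stand's left (+y) wooden cradle, 57 mm above the worktop when level; x along the cradle, away from the blue tray, y across, z up. The trough is 202 mm long inside and about 61 mm wide at its floor, with side walls 15 mm high leaning outward and end lips 9 mm high
- cradle_l (a joint): tilt (rad) of the left (+y) cradle, which rocks freely on a pin under its middle, 10 mm below its floor: 0 level (its rest when empty), +0.26 stop with the end over the blue tray down, -0.26 stop with the other end down. A flask laid in it tips it toward the flask's heavy end
- cradle_r_seat (a point): middle of the inner floor of the stand's right (-y) wooden cradle, 57 mm above the worktop when level; x along the cradle, away from the blue tray, y across, z up. The trough is 202 mm long inside and about 61 mm wide at its floor, with side walls 15 mm high leaning outward and end lips 9 mm high
- cradle_r (a joint): tilt (rad) of the right (-y) cradle, which rocks freely on a pin under its middle, 10 mm below its floor: 0 level (its rest when empty), +0.26 stop with the end over the blue tray down, -0.26 stop with the other end down. A flask laid in it tips it toward the flask's heavy end
- stand: fixed wooden stand 220 mm long (x) by 196 mm wide (y), origin at the centre of its underside; carries two cradles side by side, 100 mm apart in y. A shallow blue drip tray on its base lies under the -x end of both cradles. Beware: wall cabinets hang over the back of the worktop from x = 0.58 on, 0.42 m up; keep the wrist and elbow in front of them
- lemon: yellow lemon, about 71x53x51 mm, a bystander standing beside the work; origin at the centre of its underside
- garlic: white garlic bulb, about 56 mm across, a bystander standing beside the work; origin at the centre of its underside
- timer: round teal and white kitchen timer, 64 mm wide, 55 mm high, a bystander standing beside the work; origin at the centre of its underside
- mug: white speckled mug, 86x117x88 mm, a bystander standing beside the work; origin at the centre of its underside

How it is judged:
At the end, for the whole second after the job is handed in: Each flask lies let go and at rest on a cradle floor, one in each, within 30 mm along and 12 mm across of its middle, -6 to +8 mm in height, lengthwise within 0.15 rad; both cradles are tipped more than 0.18 rad with the end over the blue tray down (((x of flask_a in the frame of cradle_l_seat between -0.03 and 0.03 m and y of flask_a in the frame of cradle_l_seat between -0.012 and 0.012 m and z of flask_a in the frame of cradle_l_seat between -0.006 and 0.008 m and angle between the x axis of flask_a and the x axis of cradle_l_seat, either way round below 0.15 rad) or (x of flask_a in the frame of cradle_r_seat between -0.03 and 0.03 m and y of flask_a in the frame of cradle_r_seat between -0.012 and 0.012 m and z of flask_a in the frame of cradle_r_seat between -0.006 and 0.008 m and angle between the x axis of flask_a and the x axis of cradle_r_seat, either way round below 0.15 rad)) and ((x of flask_b in the frame of cradle_l_seat between -0.03 and 0.03 m and y of flask_b in the frame of cradle_l_seat between -0.012 and 0.012 m and z of flask_b in the frame of cradle_l_seat between -0.006 and 0.008 m and angle between the x axis of flask_b and the x axis of cradle_l_seat, either way round below 0.15 rad) or (x of flask_b in the frame of cradle_r_seat between -0.03 and 0.03 m and y of flask_b in the frame of cradle_r_seat between -0.012 and 0.012 m and z of flask_b in the frame of cradle_r_seat between -0.006 and 0.008 m and angle between the x axis of flask_b and the x axis of cradle_r_seat, either way round below 0.15 rad)) and value of joint each of cradle_l, cradle_r above 0.18 rad and linear speed of each of flask_a, flask_b below 0.03 m/s); the robot touches nothing.
It fails at once if the lemon, garlic, timer or mug is moved by more than 30 mm (distance of any of lemon, garlic, timer, mug from where it was at the start of the episode above 0.03 m).
It fails at once if a flask is dropped or flung (faster than 1.0 m/s) (linear speed of any of flask_a, flask_b above 1 m/s).
It also fails if it takes over 72 s, if anything falls off the work surface, if the arm or the gripper's body presses on something with over 40 N, if the wrist force passes 120 N, or if a joint passes its speed limit or range.

## Working session

There is one attempt and no reset: what is moved stays moved. The work goes in short steps, Python scripts to look and compute and a shell command to move; the robot and the scene stay as the last step left them, time stands still between calls to the robot, and variables do not carry over. Pictures are saved under pics/ and viewed, at most 10 in all, crops included, and the job is handed in when it is done.

```bash
ls; mkdir -p pics
cat > h.py <<'E'
import numpy as np,cv2
from cell import manip, eyes
def cap(n,f=None):
    im=eyes.capture(n)
    if f: cv2.imwrite('pics/'+f,im[:,:,::-1])
    return im
def cam(n):
    p=eyes.camera_params(n); f=210/np.tan(np.radians(p['fovy'])/2)
    K=np.array([[f,0,p['cx']],[0,f,p['cy']],[0,0,1]]);return K,np.array(p['dist_coeffs'],float),np.array(p['R']),np.array(p['t'])
def ray(n,uv):
    K,d,R,t=cam(n); q=cv2.undistortPoints(np.array([[uv]],float),K,d)[0,0]
    v=R.T@np.array([q[0],q[1],1]); return -R.T@t, v/np.linalg.norm(v)
def plane(n,uv,z):
    o,v=ray(n,uv); return o+v*(z-o[2])/v[2]
def tri(uv1,uv2):
    o,v=ray('top',uv1);p,w=ray('side',uv2)
    s=np.linalg.lstsq(np.c_[v,-w],p-o,rcond=None)[0]
    a=o+v*s[0];b=p+w*s[1];return (a+b)/2,np.linalg.norm(a-b)
def proj(n,X):
    K,d,R,t=cam(n);return cv2.projectPoints(np.atleast_2d(np.array(X,float)),cv2.Rodrigues(R)[0],t,K,d)[0][:,0]
E
python3 - <<'E'
from h import *
cap('top','t1.png');cap('side','s1.png')
for n in('top','side'):
    o,v=ray(n,(280,210));print(n,o,v)
print(manip.pinch_z,manip.state())
E
```

```text
cell.py
nudge.py
pics
top [0.18157584 0.12817504 1.55675189] [ 0.2399839  -0.06829215 -0.96837178]
side [0.2507687  0.98517889 0.87321034] [ 0.25698098 -0.75286405 -0.60593441]
0.0187 {'clock': 0.1, 'joint_positions': array([ 1.00670257e+00,  2.91193159e-01, -1.54071166e-01,  1.12672464e+00,
       -4.06113772e-06,  1.43150625e+00]), 'qvel': array([-0.00014392, -0.00080035,  0.00118219,  0.00040362, -0.000812  ,
        0.00219627]), 'joint_efforts': array([ 1.65815218e-03, -5.37977850e+01,  3.31918788e+01,  9.34121723e-03,
       -1.07877372e-04,  3.34629885e-05]), 'ee_pos': array([0.21614402, 0.47798778, 0.23079816]), 'ee_rot': array([-2.03518245e-04,  2.10808332e-01,  9.77527233e-01, -5.60520131e-04]), 'wrist_force': array([ 0.01385667, -0.67163455,  0.36423598]), 'torque': array([0.01179546, 0.0468439 , 0.01517225]), 'finger_force': 0.0, 'finger_gap': 0.08526495676745992}
```

View pics/t1.png

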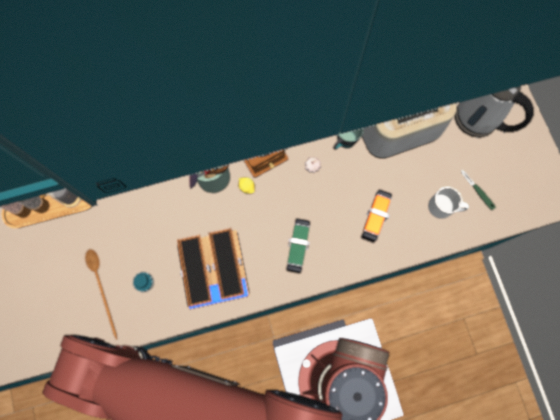

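View pics/s1.png

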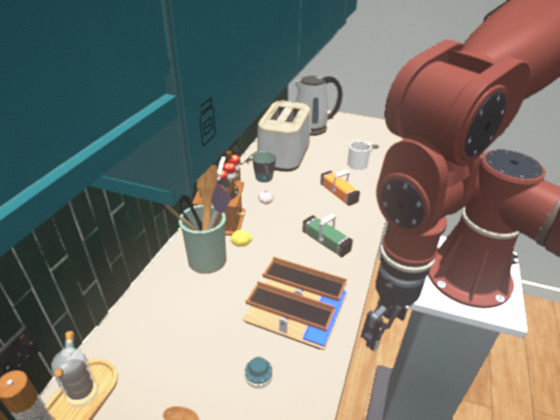

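The top view shows the stand near (213,268), green flask (299,246) and orange flask (377,215), with the blue tray at the row-295 side. The timer is at (143,282), lemon (247,186), garlic (313,165) and mug (448,202). I'll measure with masks, plus one enlarged crop.

```bash
cat > m1.py <<'E'
from h import *
t=cap('top');s=cap('side')
B=dict(top=dict(A=(275,325,210,280),B=(355,400,180,250),S=(165,265,215,320)),side=dict(A=(295,360,205,260),B=(312,365,160,210),S=(235,360,250,350)))
def blob(im,box,f):
    x0,x1,y0,y1=box;h=cv2.cvtColor(im,cv2.COLOR_RGB2HSV)[y0:y1,x0:x1].astype(int)
    m=f(h[...,0],h[...,1],h[...,2]).astype(np.uint8)
    n,l,st,c=cv2.connectedComponentsWithStats(m)
    o=sorted(range(1,n),key=lambda i:-st[i,4])[:3]
    out=[]
    for i in o:
        ys,xs=np.where(l==i);r=cv2.minAreaRect(np.c_[xs+x0,ys+y0].astype(np.float32))
        out.append((int(st[i,4]),np.round(c[i]+[x0,y0],1),np.round(cv2.boxPoints(r),1).tolist()))
    return out
col=dict(green=lambda h,s,v:(h>60)&(h<95)&(s>90)&(v>40),orange=lambda h,s,v:(h>8)&(h<28)&(s>170)&(v>150),white=lambda h,s,v:(s<45)&(v>200),dark=lambda h,s,v:v<60,blue=lambda h,s,v:(h>100)&(h<125)&(s>150)&(v>90))
for n,im in(('top',t),('side',s)):
    for k,cs in(('A',('green','white','dark')),('B',('orange','white','dark')),('S',('dark','blue'))):
        for c in cs:
            print(n,k,c)
            for b in blob(im,B[n][k],col[c])[:2 if c!='green' else 1]: print('  ',b)
def cr(im,b,k):return cv2.resize(im[b[2]:b[3],b[0]:b[1]],None,fx=k,fy=k,interpolation=cv2.INTER_CUBIC)
W=np.zeros((600,800,3),np.uint8)
for im,b,k,x,y in((t,(165,265,215,320),3,0,0),(t,(275,400,180,280),3,0,318),(s,(235,360,250,350),3,400,0),(s,(295,365,160,260),2.8,420,310)):
    c=cr(im,b,k)[:600-y,:800-x];W[y:y+c.shape[0],x:x+c.shape[1]]=c
cv2.imwrite('pics/c1.png',W[:,:,::-1])
E
python3 m1.py
```

```text
top A green
   (212, array([296.4, 253.6]), [[288.79998779296875, 260.8999938964844], [291.8999938964844, 244.0], [304.0, 246.1999969482422], [300.8999938964844, 263.1000061035156]])
top A white
   (109, array([298.9, 240.9]), [[287.3999938964844, 241.3000030517578], [288.29998779296875, 236.39999389648438], [310.5, 240.39999389648438], [309.6000061035156, 245.3000030517578]])
   (3, array([307.3, 249.3]), [[306.5, 249.5], [307.5, 248.5], [308.0, 249.0], [307.0, 250.0]])
top A dark
   (7, array([291. , 269.7]), [[287.8999938964844, 269.6000061035156], [288.0, 268.79998779296875], [294.0, 270.0], [293.79998779296875, 270.79998779296875]])
   (3, array([297., 271.]), [[298.0, 271.0], [298.0, 271.0], [296.0, 271.0], [296.0, 271.0]])
top B orange
   (94, array([379.4, 201.3]), [[373.0, 196.0], [387.0, 196.0], [387.0, 206.0], [373.0, 206.0]])
   (35, array([368.2, 220.8]), [[364.79998779296875, 227.60000610351562], [369.5, 213.5], [371.6000061035156, 214.1999969482422], [366.8999938964844, 228.3000030517578]])
top B white
   (86, array([380.6, 212.8]), [[369.1000061035156, 211.69999694824
[... 1313 characters left out ...]
87.0], [337.0, 187.0], [336.0, 186.0], [336.0, 186.0]])
   (1, array([329., 181.]), [[329.0, 181.0], [329.0, 181.0], [329.0, 181.0], [329.0, 181.0]])
side B white
   (1662, array([335.5, 184.6]), [[312.0, 160.0], [364.0, 160.0], [364.0, 209.0], [312.0, 209.0]])
   (1, array([357., 165.]), [[357.0, 165.0], [357.0, 165.0], [357.0, 165.0], [357.0, 165.0]])
side B dark
side S dark
side S blue
   (44, array([332. , 302.5]), [[321.5, 298.6000061035156], [327.20001220703125, 291.8999938964844], [341.70001220703125, 304.29998779296875], [336.0, 311.0]])
   (28, array([308.8, 335.8]), [[301.70001220703125, 332.20001220703125], [309.0, 328.0], [317.0, 342.0], [309.70001220703125, 346.20001220703125]])
```

View pics/c1.png

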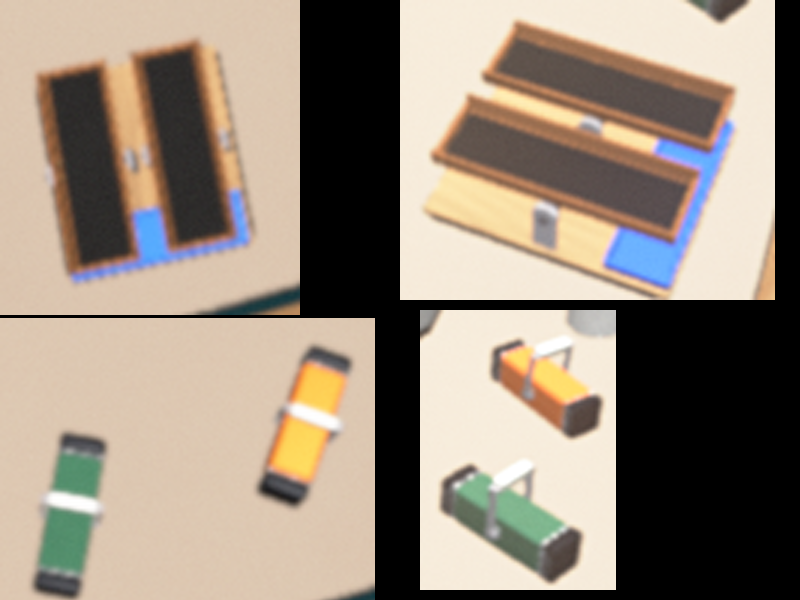

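The crop shows both handles upright and both cradles level. The side-view grip centres are at about (328,219) for green and (342,174) for orange. I'll triangulate those together with the cradle rim corners.

```bash
cat > m2.py <<'E'
from h import *
T=lambda x,y:((x+.5)/3-.5+165,(y+.5)/3-.5+215)
S=lambda x,y:((x-400+.5)/3-.5+235,(y+.5)/3-.5+250)
G=lambda x,y:((x-420+.5)/2.8-.5+295,(y-310+.5)/2.8-.5+160)
print('gripA',tri((298.9,240.9),G(512,476)));print('gripB',tri((379.8,212.8),G(551,349)))
L=[tri(T(*a),S(*b)) for a,b in(((38,75),(433,155)),((103,62),(469,98)),((72,272),(672,238)),((137,256),(698,172)))]
R=[tri(T(*a),S(*b)) for a,b in(((133,55),(484,76)),((198,40),(516,24)),((168,250),(712,146)),((237,234),(733,90)))]
for n,P in(('L',L),('R',R)):
    for p in P:print(n,p[0].round(4),round(p[1],4))
    X=np.array([p[0] for p in P]);d=(X[0]+X[1]-X[2]-X[3])/2;print(X.mean(0),'len',np.linalg.norm(d),'yaw',np.arctan2(d[1],d[0]))
for n,box in(('L',[[181.7,241.8],[197,239.1],[207.4,298.8],[192.1,301.5]]),('R',[[212.3,235.2],[227.2,232.1],[239.5,291.4],[224.5,294.5]])):
    P=np.array([plane('top',b,.057) for b in box]);d=(P[0]+P[1]-P[2]-P[3])/2
    print('floor',n,P.mean(0),np.linalg.norm(d),np.linalg.norm(P[0]-P[1]),'yaw',np.arctan2(d[1],d[0]))
for n,a,b in(('A',(287.85,238.85),(310.05,242.85)),('B',(369.85,209.45),(389.65,216.05))):
    p,q=plane('top',a,.0945),plane('top',b,.0945);d=p-q;print('grip',n,(p+q)/2,np.linalg.norm(d),'yaw flask',np.arctan2(d[1],d[0])-np.pi/2)
Q=lambda x,y:((x+.5)/3-.5+275,(y-318+.5)/3-.5+180)
for n,c in(('A',((63,434),(106,438),(80,594),(35,588))),('B',((312,347),(351,358),(303,502),(260,490)))):
    P=np.array([plane('top',Q(*b),.05) for b in c]);d=(P[0]+P[1]-P[2]-P[3])/2
    print('flask',n,P.mean(0),np.linalg.norm(d),np.linalg.norm(P[0]-P[1]),'yaw',np.arctan2(d[1],d[0]))
for n,c in(('lemon',(247,186)),('garlic',(313,165)),('timer',(143,282)),('mug',(448,202))):print(n,plane('top',c,.03))
E
python3 m2.py
```

```text
gripA (array([ 0.43588452, -0.00448015,  0.08356817]), np.float64(0.00033322417147242525))
gripB (array([ 0.452809  , -0.27566836,  0.08079392]), np.float64(0.003226780148735182))
L [0.5493 0.3595 0.0622] 0.0007
L [0.5444 0.2906 0.0627] 0.0018
L [0.3422 0.3721 0.0616] 0.0007
L [0.3388 0.3043 0.0655] 0.0001
[0.44366051 0.3316132  0.06301746] len 0.20676416111158746 yaw -0.06360394548768511
R [0.5433 0.2587 0.0594] 0.001
R [0.5392 0.1888 0.0615] 0.0005
R [0.3352 0.2727 0.0648] 0.0017
R [0.3323 0.2015 0.062 ] 0.0005
[0.43751518 0.23042206 0.06194586] len 0.20796975463447384 yaw -0.06418185307689404
floor L [0.44273593 0.33039686 0.057     ] 0.1895153139822912 0.04872103283515929 yaw -0.06490209733001118
floor R [0.4370051  0.23147634 0.057     ] 0.1900988490527911 0.047871115179600285 yaw -0.050562027595722786
grip A [ 0.43394671 -0.00366569  0.0945    ] 0.069130995018926 yaw flask -0.46301207240650477
grip B [ 0.44888629 -0.27180879  0.0945    ] 0.06462219647857234 yaw flask -0.6170742999107119
flask A [ 0.43097383 -0.00269634  0.05      ] 0.1678357776476705 0.04603188005668068 yaw -0.46087092115477596
flask B [ 0.45323814 -0.27316311  0.05      ] 0.17011414314314943 0.04370911383845789 yaw -0.6558632027794213
lemon [0.66883333 0.10253932 0.03      ]
garlic [ 0.67864814 -0.12868443  0.03      ]
timer [0.45479003 0.49915154 0.03      ]
mug [ 0.43213546 -0.51916761  0.03      ]
```

The geometry checks out: the cradles are 0.101 m apart, yawed about -0.062, and the flasks are about 168–170 mm long. The triangulated heights came out 4–9 mm low against the text, so I'll add margin for that. I'm moving above flask A now.

```bash
cat > go.py <<'E'
import sys;from h import *
# usage: go.py x y z yaw_of_tool_y : remaining move, in tool axes
from scipy.spatial.transform import Rotation as Ro
x,y,z,w=map(float,sys.argv[1:5]);s=manip.state()
R=Ro.from_quat(np.roll(s['ee_rot'],-1)).as_matrix()
T=np.c_[[-np.sin(w),np.cos(w),0],[np.cos(w),np.sin(w),0],[0,0,-1]]
print('t',s['clock'],'pos',s['ee_pos'].round(4),'d_tool',(R.T@(np.array([x,y,z])-s['ee_pos'])).round(4),'d_after_turn',(T.T@(np.array([x,y,z])-s['ee_pos'])).round(4),'rot',Ro.from_matrix(R.T@T).as_rotvec().round(4),'q6',s['joint_positions'][5].round(2),'gap',s['finger_gap'].round(4),'F',s['wrist_force'].round(2))
E
r="-0.0248 -0.0219 0 0 0 0"; :
python3 nudge.py '-.0248 -.0219 0 0 0 0;-.0248 -.0219 0 0 0 0;-.0248 -.0219 0 0 0 0;-.0248 -.0219 0 0 0 0;-.0248 -.0219 0 0 0 0;-.0248 -.0219 0 0 0 0;-.0248 -.0219 0 0 0 0;-.0248 -.0219 0 0 0 0' 0.085
python3 nudge.py '-.0248 -.0219 0 0 0 0;-.0248 -.0219 0 0 0 0;-.0248 -.0219 0 0 0 0;-.0248 -.0219 0 0 0 0;-.0248 -.0219 0 0 0 0;-.0248 -.0219 0 0 0 0;-.0248 -.0219 0 0 0 0;-.0248 -.0219 0 0 0 0'
python3 nudge.py '0 0 0 0 0 .1235;0 0 0 0 0 .1235;0 0 0 0 0 .1235;0 0 0 0 0 .1235;0 0 0 0 0 .1235;0 0 0 0 0 .1235;0 0 0 0 0 .1235'
python3 nudge.py '0 0 0 0 0 .1235;0 0 0 0 0 .1235;0 0 0 0 0 .1235;0 0 0 0 0 .1235;0 0 0 0 0 .1235;0 0 0 0 0 .1235;0 0 0 0 0 0;0 0 0 0 0 0'
python3 go.py .433 -.004 .068 -.46
```

```text
clock: 0.87
ee_pos: [0.3252, 0.2355, 0.2313]
ee_rot: [0.0, 0.211, 0.978, 0.0]
wrist_force: [1.7, 0.6, -0.5]
finger_gap: 0.0852
finger_force: 0.0
clock: 1.53
ee_pos: [0.4338, -0.0061, 0.2313]
ee_rot: [0.0, 0.211, 0.978, 0.0]
wrist_force: [0.8, 1.6, -0.1]
finger_gap: 0.0852
finger_force: 0.0
clock: 2.12
ee_pos: [0.4334, -0.0044, 0.2312]
ee_rot: [-0.0, 0.603, 0.797, -0.0]
wrist_force: [-0.3, 0.0, -1.0]
finger_gap: 0.0851
finger_force: 0.0
clock: 2.78
ee_pos: [0.4334, -0.0045, 0.2313]
ee_rot: [-0.0, 0.849, 0.529, -0.0]
wrist_force: [0.3, -0.1, 0.5]
finger_gap: 0.0851
finger_force: 0.0Traceback (most recent call last):
  File "go.py", line 7, in <module>
    print('t',s['clock'],'pos',s['ee_pos'].round(4),'d_tool',(R.T@(np.array([x,y,z])-s['ee_pos'])).round(4),'d_after_turn',(T.T@(np.array([x,y,z])-s['ee_pos'])).round(4),'rot',Ro.from_matrix(R.T@T).as_rotvec().round(4),'q6',s['joint_positions'][5].round(2),'gap',s['finger_gap'].round(4),'F',s['wrist_force'].round(2))
                                                                                                                                                                                                                                                                       ^^^^^^^^^^^^^^^^^^^^^
AttributeError: 'float' object has no attribute 'round'
```

```bash
sed -i "s/s\['finger_gap'\].round(4)/round(s['finger_gap'],4)/" go.py
python3 nudge.py '0 0 .03 0 0 0;0 0 .03 0 0 0;0 0 .03 0 0 0;0 0 .03 0 0 0;0 0 .02 0 0 0;0 0 .013 0 0 0;0 0 .01 0 0 0;0 0 0 0 0 0'
python3 nudge.py '0 0 0 0 0 0;0 0 0 0 0 0;0 0 0 0 0 0;0 0 0 0 0 0;0 0 0 0 0 0;0 0 0 0 0 0;0 0 0 0 0 0;0 0 0 0 0 0' 0
python3 go.py .433 -.004 .068 -.46
python3 - <<'E'
from h import *
c=cap('side');c2=cap('top')
W=np.hstack([cv2.resize(c[170:290,270:400],(390,360)),cv2.resize(c2[200:300,240:360],(400,360))]);cv2.imwrite('pics/g1.png',W[:,:,::-1])
E
```

```text
clock: 3.45
ee_pos: [0.432, -0.0042, 0.0666]
ee_rot: [-0.001, 0.848, 0.529, -0.001]
wrist_force: [-0.4, 0.3, -0.1]
finger_gap: 0.0849
finger_force: 0.0
clock: 4.12
ee_pos: [0.4331, -0.0042, 0.0688]
ee_rot: [-0.0, 0.85, 0.528, 0.0]
wrist_force: [-3.3, 1.8, 10.5]
finger_gap: 0.0123
finger_force: 58.4
t 4.1167 pos [ 0.4331 -0.0042  0.0688] d_tool [ 0.0001 -0.0002  0.0008] d_after_turn [ 0.0001 -0.0002  0.0008] rot [-0.0005 -0.0003  0.0006] q6 1.85 gap 0.0123 F [-3.34  1.81 10.49]
```

View pics/g1.png

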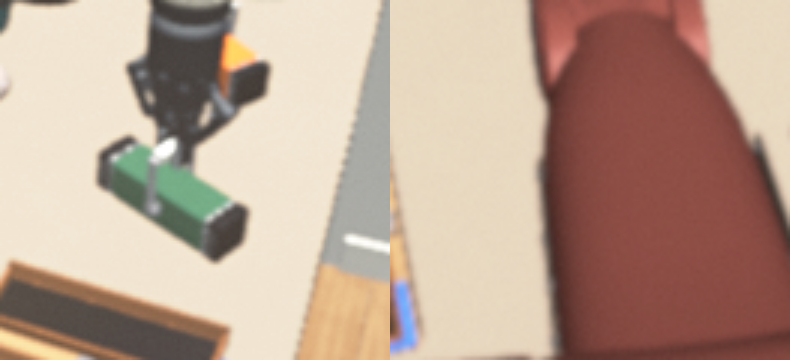

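The green flask's white grip is clamped between the fingers (gap 12.3 mm, 58 N). I'll lift and see which end sinks.

```bash
python3 nudge.py '0 0 -.008 0 0 0;0 0 -.012 0 0 0;0 0 -.015 0 0 0;0 0 -.02 0 0 0;0 0 -.02 0 0 0;0 0 -.025 0 0 0;0 0 -.025 0 0 0;0 0 -.02 0 0 0;0 0 -.015 0 0 0;0 0 0 0 0 0'
python3 go.py .443 .331 .23 -.062
python3 - <<'E'
from h import *
c=cap('side');cv2.imwrite('pics/l1.png',cv2.resize(c[130:290,250:420],None,fx=3,fy=3)[:,:,::-1])
E
```

```text
clock: 5.05
ee_pos: [0.4349, -0.0047, 0.2312]
ee_rot: [0.002, 0.85, 0.528, 0.002]
wrist_force: [-0.8, 0.3, -3.8]
finger_gap: 0.0118
finger_force: 59.2
t 5.05 pos [ 0.4349 -0.0047  0.2312] d_tool [ 0.3045 -0.1416  0.0009] d_after_turn [ 0.3356 -0.0127  0.0012] rot [ 4.600e-03 -3.000e-04 -3.973e-01] q6 1.85 gap 0.0118 F [-0.78  0.34 -3.79]
```

View pics/l1.png

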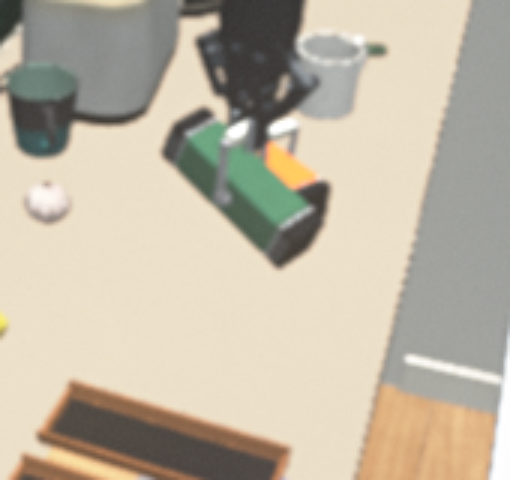

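The flask hangs tilted, with its lower-right cap at about (295,235) in the crop. I'll check numerically which end is down.

Run:
```python
from h import *
g=np.array([.4349,-.0047,.25]);p=g-[0,0,.062];u=np.array([np.cos(-.46),np.sin(-.46),0]);k=np.array([0,0,1.]);v=np.array([-u[1],u[0],0])
for n,th in(('near down',.35),('level',0),('far down',-.35)):
    a=u*np.cos(th)+k*np.sin(th);b=-u*np.sin(th)+k*np.cos(th)
    P=[p+s*.085*a+.025*b+w*.025*v for s in(1,-1) for w in(1,-1)]
    print(n,((proj('side',P)-[250,130])*3).round(0).tolist())
```

```text
near down [[174.0, 115.0], [208.0, 97.0], [299.0, 238.0], [332.0, 216.0]]
level [[162.0, 134.0], [196.0, 116.0], [300.0, 209.0], [333.0, 188.0]]
far down [[158.0, 159.0], [192.0, 140.0], [291.0, 177.0], [325.0, 156.0]]
```

Near-end down fits best, so the heavy end is the robot side, which already faces the tray. I'll turn by -0.4 and carry it over the left cradle.

```bash
python3 nudge.py '0 0 0 0 0 -.06;0 0 0 0 0 -.09;0 0 0 0 0 -.1;0 0 0 0 0 -.09;0 0 0 0 0 -.057;.008 0 0 0 0 0;.016 -.001 0 0 0 0;.024 -.001 0 0 0 0;.028 -.001 0 0 0 0;.028 -.001 0 0 0 0'
python3 nudge.py '.028 -.002 0 0 0 0;.028 -.002 0 0 0 0;.028 -.002 0 0 0 0;.028 -.002 0 0 0 0;.028 -.002 0 0 0 0;.028 -.002 0 0 0 0;.028 -.002 0 0 0 0;.02 -.002 0 0 0 0;.012 -.001 0 0 0 0;0 0 0 0 0 0'
python3 nudge.py '0 0 0 0 0 0;0 0 0 0 0 0;0 0 0 0 0 0;0 0 0 0 0 0'
python3 go.py .434 .3316 .14 -.062
python3 - <<'E'
from h import *
c=cap('side');d=cap('top');W=np.hstack([cv2.resize(c[200:370,230:380],(450,510)),cv2.resize(d[200:320,160:240],(340,510))]);cv2.imwrite('pics/l2.png',W[:,:,::-1])
E
```

```text
clock: 5.93
ee_pos: [0.4352, 0.101, 0.2273]
ee_rot: [-0.001, 0.73, 0.683, -0.001]
wrist_force: [0.8, 0.5, -4.0]
finger_gap: 0.0118
finger_force: 59.1
clock: 6.77
ee_pos: [0.4324, 0.3303, 0.2271]
ee_rot: [-0.0, 0.729, 0.685, -0.001]
wrist_force: [-0.8, 0.0, -4.8]
finger_gap: 0.0119
finger_force: 59.1
clock: 7.1
ee_pos: [0.4334, 0.3273, 0.2283]
ee_rot: [0.0, 0.729, 0.684, -0.0]
wrist_force: [0.5, 0.9, -3.4]
finger_gap: 0.0122
finger_force: 59.1
t 7.1 pos [0.4334 0.3273 0.2283] d_tool [0.0043 0.0003 0.0883] d_after_turn [0.0043 0.0003 0.0883] rot [-0.      0.0002 -0.002 ] q6 2.15 gap 0.0122 F [ 0.52  0.93 -3.37]
```

View pics/l2.png

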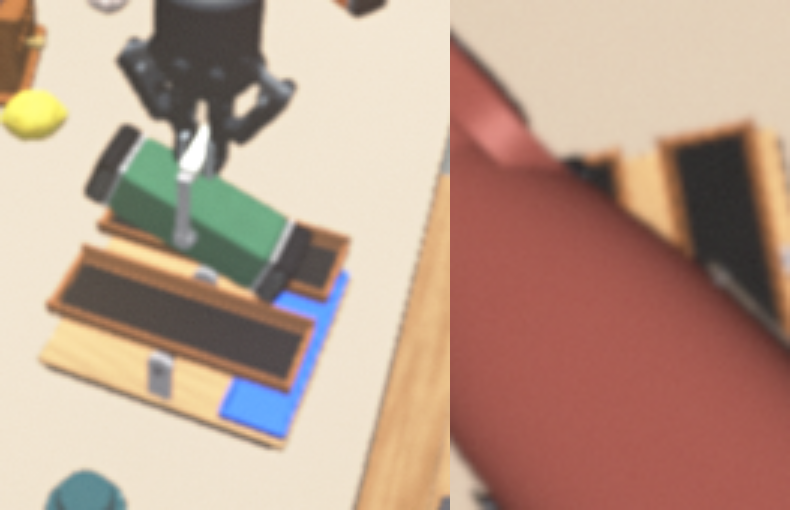

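The heavy end is clearly down on the tray side, and the flask is above the left cradle. Lowering it gently.

```bash
python3 nudge.py '.002 0 .01 0 0 0;.0023 0 .015 0 0 0;0 0 .015 0 0 0;0 0 .012 0 0 0;0 0 .008 0 0 0;0 0 .006 0 0 0;0 0 .005 0 0 0;0 0 .005 0 0 0;0 0 .004 0 0 0;0 0 .004 0 0 0'
python3 nudge.py '0 0 .004 0 0 0;0 0 .004 0 0 0;0 0 .003 0 0 0;0 0 .003 0 0 0;0 0 .003 0 0 0;0 0 .002 0 0 0;0 0 .001 0 0 0;0 0 0 0 0 0;0 0 0 0 0 0;0 0 0 0 0 0'
python3 go.py .434 .3316 .124 -.062
python3 - <<'E'
from h import *
c=cap('side');W=cv2.resize(c[200:370,230:380],None,fx=3,fy=3);cv2.imwrite('pics/l3.png',W[:,:,::-1])
E
```

```text
clock: 8.03
ee_pos: [0.4338, 0.3326, 0.1442]
ee_rot: [0.0, 0.729, 0.685, 0.0]
wrist_force: [0.2, -0.2, -4.0]
finger_gap: 0.0118
finger_force: 59.1
clock: 8.87
ee_pos: [0.4338, 0.3326, 0.1247]
ee_rot: [0.0, 0.729, 0.685, 0.0]
wrist_force: [-1.2, -1.3, 3.0]
finger_gap: 0.0117
finger_force: 60.2
t 8.8667 pos [0.4338 0.3326 0.1247] d_tool [-0.0009  0.0003  0.0007] d_after_turn [-0.0009  0.0003  0.0007] rot [ 0.0006 -0.0003 -0.0006] q6 2.15 gap 0.0117 F [-1.18 -1.35  2.99]
```

View pics/l3.png

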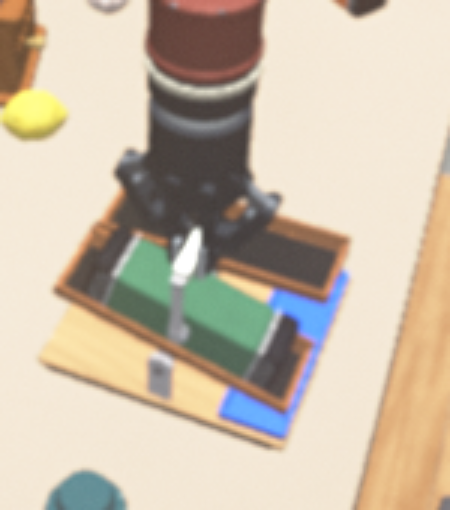

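The flask is seated and the cradle is tipped toward the tray. Releasing, retreating upward, then heading to the orange flask.

```bash
python3 nudge.py '0 0 0 0 0 0;0 0 0 0 0 0;0 0 0 0 0 0;0 0 0 0 0 0;0 0 0 0 0 0;0 0 0 0 0 0' .085
python3 nudge.py '0 0 -.008 0 0 0;0 0 -.012 0 0 0;0 0 -.02 0 0 0;0 0 -.025 0 0 0;0 0 -.025 0 0 0;0 0 -.025 0 0 0;0 0 -.012 0 0 0'
python3 nudge.py '-.0302 .0027 0 0 0 0;-.0302 .0027 0 0 0 0;-.0302 .0027 0 0 0 0;-.0302 .0027 0 0 0 0;-.0302 .0027 0 0 0 0;-.0302 .0027 0 0 0 0;-.0302 .0027 0 0 0 0;-.0302 .0027 0 0 0 0;-.0302 .0027 0 0 0 0;-.0302 .0027 0 0 0 0'
python3 nudge.py '-.0302 .0027 0 0 0 0;-.0302 .0027 0 0 0 0;-.0302 .0027 0 0 0 0;-.0302 .0027 0 0 0 0;-.0302 .0027 0 0 0 0;-.0302 .0027 0 0 0 0;-.0302 .0027 0 0 0 0;-.0302 .0027 0 0 0 0;-.0302 .0027 0 0 0 0;-.0302 .0027 0 0 0 0'
python3 nudge.py '0 0 0 0 0 .1156;0 0 0 0 0 .1156;0 0 0 0 0 .1156;0 0 0 0 0 .1156;0 0 0 0 0 .1156;0 0 0 0 0 0;0 0 0 0 0 0;0 0 0 0 0 0'
python3 go.py .4505 -.273 .068 -.64
python3 - <<'E'
from h import *
c=cap('side');d=cap('top');W=np.hstack([cv2.resize(c[130:370,230:410],(450,600)),cv2.resize(d[210:320,160:224],(349,600))]);cv2.imwrite('pics/l4.png',W[:,:,::-1])
E
```

```text
clock: 9.42
ee_pos: [0.4335, 0.3325, 0.1243]
ee_rot: [-0.0, 0.729, 0.685, -0.0]
wrist_force: [-0.7, 1.3, -1.1]
finger_gap: 0.0825
finger_force: 0.0
clock: 10.0
ee_pos: [0.4344, 0.333, 0.2551]
ee_rot: [0.0, 0.729, 0.685, 0.002]
wrist_force: [-0.2, 0.9, 0.1]
finger_gap: 0.0852
finger_force: 0.0
clock: 10.83
ee_pos: [0.4415, 0.028, 0.2521]
ee_rot: [0.0, 0.729, 0.685, 0.0]
wrist_force: [0.6, 0.0, -0.5]
finger_gap: 0.0847
finger_force: 0.0
clock: 11.67
ee_pos: [0.4495, -0.2753, 0.252]
ee_rot: [0.0, 0.729, 0.685, 0.0]
wrist_force: [0.5, -0.0, -0.1]
finger_gap: 0.0852
finger_force: 0.0
clock: 12.33
ee_pos: [0.4497, -0.2737, 0.2516]
ee_rot: [0.0, 0.893, 0.45, 0.0]
wrist_force: [0.2, 0.4, -0.2]
finger_gap: 0.085
finger_force: 0.0
t 12.3333 pos [ 0.4497 -0.2737  0.2516] d_tool [0.001  0.0002 0.1836] d_after_turn [0.001  0.0002 0.1836] rot [0.0003 0.     0.0034] q6 1.52 gap 0.085 F [ 0.19  0.37 -0.19]
```

View pics/l4.png

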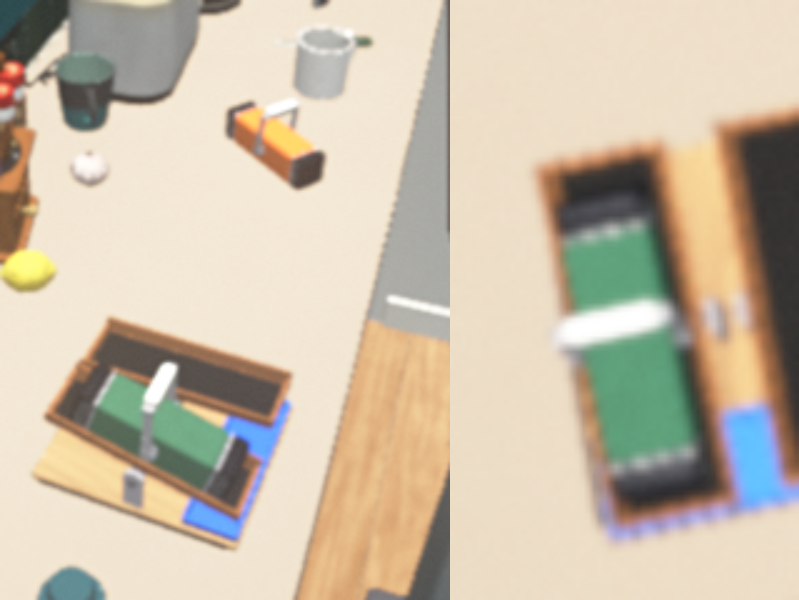

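The green flask is laid in the left cradle, centred and tipped over the tray. Now grasping the orange flask.

```bash
python3 nudge.py '.001 0 .03 0 0 0;0 0 .035 0 0 0;0 0 .035 0 0 0;0 0 .03 0 0 0;0 0 .025 0 0 0;0 0 .015 0 0 0;0 0 .01 0 0 0;0 0 .003 0 0 0;0 0 0 0 0 0'
python3 nudge.py '0 0 0 0 0 0;0 0 0 0 0 0;0 0 0 0 0 0;0 0 0 0 0 0;0 0 0 0 0 0;0 0 0 0 0 0;0 0 0 0 0 0;0 0 0 0 0 0' 0
python3 nudge.py '0 0 -.008 0 0 0;0 0 -.012 0 0 0;0 0 -.015 0 0 0;0 0 -.02 0 0 0;0 0 -.02 0 0 0;0 0 -.025 0 0 0;0 0 -.025 0 0 0;0 0 -.025 0 0 0;0 0 -.015 0 0 0;0 0 0 0 0 0'
python3 nudge.py '0 0 0 0 0 0;0 0 0 0 0 0;0 0 0 0 0 0;0 0 0 0 0 0;0 0 0 0 0 0'
python3 go.py .4285 .231 .233 -.062
python3 - <<'E'
from h import *
c=cap('side');cv2.imwrite('pics/l5.png',cv2.resize(c[90:250,270:420],None,fx=3,fy=3)[:,:,::-1])
e=manip.state()['ee_pos']
p=e+[0,0,.0187-.062];u=np.array([np.cos(-.64),np.sin(-.64),0]);k=np.array([0,0,1.]);v=np.array([-u[1],u[0],0])
for n,th in(('near down',.35),('level',0),('far down',-.35)):
    a=u*np.cos(th)+k*np.sin(th);b=-u*np.sin(th)+k*np.cos(th)
    print(n,((proj('side',[p+s*.085*a+.025*b+w*.025*v for s in(1,-1) for w in(1,-1)])-[270,90])*3).round(0).tolist())
E
```

```text
clock: 13.18
ee_pos: [0.4503, -0.2729, 0.0682]
ee_rot: [-0.0, 0.894, 0.449, -0.0]
wrist_force: [0.1, 0.2, -0.2]
finger_gap: 0.0852
finger_force: 0.0
clock: 13.85
ee_pos: [0.4509, -0.2734, 0.0689]
ee_rot: [0.001, 0.894, 0.449, 0.0]
wrist_force: [1.4, -1.4, 5.8]
finger_gap: 0.0117
finger_force: 59.8
clock: 14.68
ee_pos: [0.451, -0.2734, 0.2362]
ee_rot: [0.002, 0.894, 0.449, 0.001]
wrist_force: [1.0, 0.2, -3.7]
finger_gap: 0.012
finger_force: 59.5
clock: 15.1
ee_pos: [0.4499, -0.2726, 0.2323]
ee_rot: [-0.001, 0.894, 0.449, -0.0]
wrist_force: [-0.1, -0.9, -4.3]
finger_gap: 0.0119
finger_force: 59.5
t 15.1 pos [ 0.4499 -0.2726  0.2323] d_tool [ 3.910e-01 -3.181e-01 -1.000e-04] d_after_turn [ 0.5013 -0.0525 -0.0007] rot [-0.0018 -0.0006 -0.5785] q6 1.53 gap 0.0119 F [-0.05 -0.92 -4.28]
near down [[174.0, 110.0], [208.0, 100.0], [264.0, 216.0], [298.0, 204.0]]
level [[164.0, 127.0], [198.0, 117.0], [265.0, 190.0], [299.0, 178.0]]
far down [[161.0, 150.0], [194.0, 139.0], [259.0, 161.0], [294.0, 150.0]]
```

View pics/l5.png

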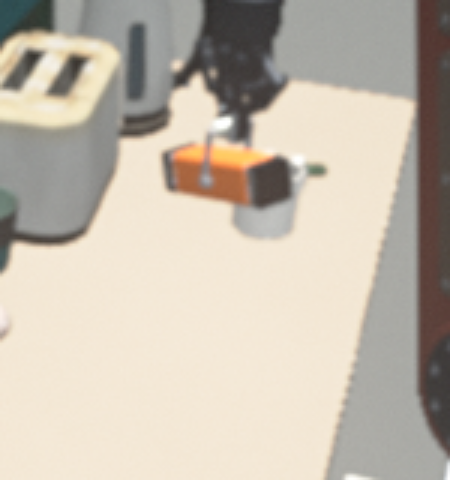

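The image shows the orange flask's far end (left in the view) sunk: its top edge runs nearly horizontal, matching the "far down" prediction. It needs a flip, so I'll turn -3.72 about the tool z in place.

```bash
python3 nudge.py '0 0 0 0 0 -.05;0 0 0 0 0 -.09;0 0 0 0 0 -.12;0 0 0 0 0 -.12;0 0 0 0 0 -.12;0 0 0 0 0 -.12;0 0 0 0 0 -.12;0 0 0 0 0 -.12;0 0 0 0 0 -.12;0 0 0 0 0 -.12'
python3 nudge.py '0 0 0 0 0 -.12;0 0 0 0 0 -.12;0 0 0 0 0 -.12;0 0 0 0 0 -.12;0 0 0 0 0 -.12;0 0 0 0 0 -.12;0 0 0 0 0 -.12;0 0 0 0 0 -.12;0 0 0 0 0 -.12;0 0 0 0 0 -.12'
python3 nudge.py '0 0 0 0 0 -.12;0 0 0 0 0 -.12;0 0 0 0 0 -.12;0 0 0 0 0 -.12;0 0 0 0 0 -.12;0 0 0 0 0 -.12;0 0 0 0 0 -.12;0 0 0 0 0 -.12;0 0 0 0 0 -.12;0 0 0 0 0 -.12'
python3 nudge.py '0 0 0 0 0 -.12;0 0 0 0 0 -.06;0 0 0 0 0 -.04;0 0 0 0 0 0;0 0 0 0 0 0;0 0 0 0 0 0'
python3 go.py .4285 .2315 .233 3.08
```

```text
clock: 15.98
ee_pos: [0.4502, -0.2728, 0.233]
ee_rot: [-0.0, 0.525, 0.851, -0.0]
wrist_force: [-0.8, -0.2, -5.3]
finger_gap: 0.0119
finger_force: 59.5
clock: 16.82
ee_pos: [0.4502, -0.2729, 0.233]
ee_rot: [-0.0, -0.047, 0.999, 0.0]
wrist_force: [0.3, 0.1, -4.2]
finger_gap: 0.012
finger_force: 59.5
clock: 17.65
ee_pos: [0.4503, -0.2728, 0.2331]
ee_rot: [-0.0, -0.603, 0.798, 0.0]
wrist_force: [-0.1, -0.3, -5.4]
finger_gap: 0.0121
finger_force: 59.5
clock: 18.15
ee_pos: [0.4503, -0.2729, 0.2332]
ee_rot: [-0.0, -0.684, 0.729, 0.0]
wrist_force: [-0.3, -0.7, -4.4]
finger_gap: 0.012
finger_force: 59.5
t 18.15 pos [ 0.4503 -0.2729  0.2332] d_tool [-5.02e-01  5.38e-02  2.00e-04] d_after_turn [-5.021e-01  5.280e-02  2.000e-04] rot [ 0.0001  0.0001 -0.002 ] q6 -2.19 gap 0.012 F [-0.27 -0.67 -4.4 ]
```

```bash
python3 nudge.py '-.01 .003 0 0 0 0;-.02 .003 0 0 0 0;-.03 .003 0 0 0 0;-.03 .003 0 0 0 0;-.03 .003 0 0 0 0;-.03 .003 0 0 0 0;-.03 .003 0 0 0 0;-.03 .003 0 0 0 0;-.03 .003 0 0 0 0;-.03 .003 0 0 0 0'
python3 nudge.py '-.03 .003 0 0 0 0;-.03 .003 0 0 0 0;-.03 .003 0 0 0 0;-.03 .003 0 0 0 0;-.03 .003 0 0 0 0;-.03 .003 0 0 0 0;-.03 .003 0 0 0 0;-.015 .003 0 0 0 0;-.007 0 0 0 0 0;0 0 0 0 0 0'
python3 nudge.py '0 0 0 0 0 0;0 0 0 0 0 0;0 0 0 0 0 0;0 0 0 0 0 0'
python3 go.py .4285 .2315 .124 3.08
python3 - <<'E'
from h import *
c=cap('side');d=cap('top');W=np.hstack([cv2.resize(c[170:370,230:380],(450,600)),cv2.resize(d[210:320,160:224],(349,600))]);cv2.imwrite('pics/l6.png',W[:,:,::-1])
E
```

```text
clock: 18.98
ee_pos: [0.4364, 0.0003, 0.2335]
ee_rot: [0.0, -0.685, 0.729, -0.0]
wrist_force: [0.5, 0.8, -5.1]
finger_gap: 0.0119
finger_force: 59.5
clock: 19.82
ee_pos: [0.4269, 0.2328, 0.2332]
ee_rot: [0.0, -0.685, 0.728, 0.0]
wrist_force: [0.9, -0.3, -4.2]
finger_gap: 0.0121
finger_force: 59.4
clock: 20.15
ee_pos: [0.4277, 0.2307, 0.2334]
ee_rot: [0.0, -0.684, 0.729, -0.0]
wrist_force: [-0.1, -0.2, -4.0]
finger_gap: 0.012
finger_force: 59.4
t 20.15 pos [0.4277 0.2307 0.2334] d_tool [-0.0009 -0.0007  0.1094] d_after_turn [-0.0009 -0.0007  0.1094] rot [-0.0001 -0.0001 -0.002 ] q6 -1.16 gap 0.012 F [-0.06 -0.17 -4.03]
```

View pics/l6.png

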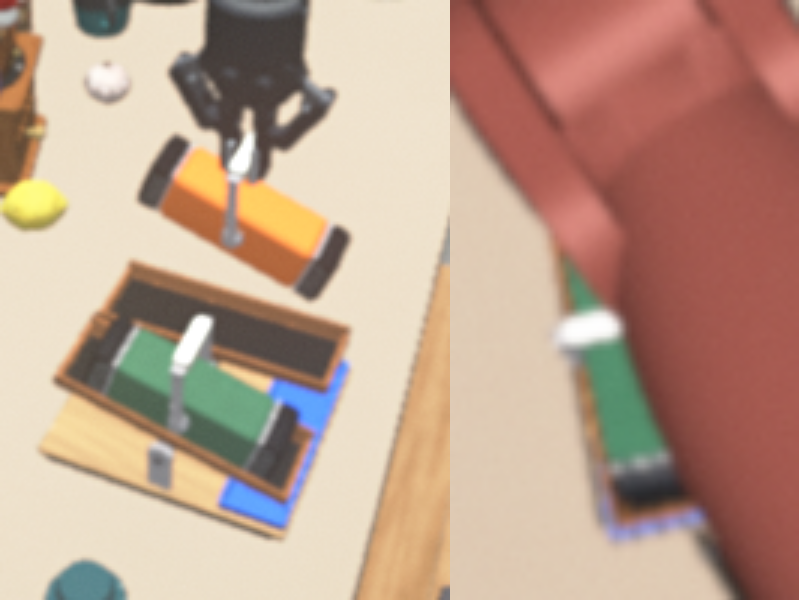

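The orange flask hangs with its heavy end toward the tray and is aligned over the right cradle. Now lower and release. I've used all 10 viewed pictures, so I'll verify numerically.

```bash
python3 nudge.py '0 0 .01 0 0 0;0 0 .015 0 0 0;0 0 .015 0 0 0;0 0 .013 0 0 0;0 0 .01 0 0 0;0 0 .007 0 0 0;0 0 .006 0 0 0;0 0 .005 0 0 0;0 0 .004 0 0 0;0 0 .004 0 0 0'
python3 nudge.py '0 0 .004 0 0 0;0 0 .004 0 0 0;0 0 .003 0 0 0;0 0 .003 0 0 0;0 0 .003 0 0 0;0 0 .002 0 0 0;0 0 .001 0 0 0;0 0 0 0 0 0;0 0 0 0 0 0;0 0 0 0 0 0'
python3 go.py .4285 .2315 .124 3.08
```

```text
clock: 21.08
ee_pos: [0.4278, 0.2315, 0.1443]
ee_rot: [0.0, -0.685, 0.729, -0.0]
wrist_force: [-0.1, -0.4, -3.6]
finger_gap: 0.0121
finger_force: 59.5
clock: 21.92
ee_pos: [0.4278, 0.2316, 0.1247]
ee_rot: [0.0, -0.685, 0.729, -0.0]
wrist_force: [-0.5, -0.8, 1.8]
finger_gap: 0.012
finger_force: 60.6
t 21.9167 pos [0.4278 0.2316 0.1247] d_tool [ 0.     -0.0007  0.0007] d_after_turn [ 0.     -0.0007  0.0007] rot [-0.0005  0.0002 -0.0005] q6 -1.16 gap 0.012 F [-0.52 -0.81  1.81]
```

Its weight is off the wrist, with the same height and force signature as the green flask. Releasing, retreating and moving clear.

```bash
python3 nudge.py '0 0 0 0 0 0;0 0 0 0 0 0;0 0 0 0 0 0;0 0 0 0 0 0;0 0 0 0 0 0;0 0 0 0 0 0' .085
python3 nudge.py '0 0 -.008 0 0 0;0 0 -.012 0 0 0;0 0 -.02 0 0 0;0 0 -.025 0 0 0;0 0 -.025 0 0 0;0 0 -.025 0 0 0;0 0 -.012 0 0 0'
python3 nudge.py '.02 0 0 0 0 0;.03 0 0 0 0 0;.03 0 0 0 0 0;.03 0 0 0 0 0;.03 0 0 0 0 0;.03 0 0 0 0 0;.03 0 0 0 0 0;.03 0 0 0 0 0;.03 0 0 0 0 0;.03 0 0 0 0 0'
python3 nudge.py '.03 0 0 0 0 0;.03 0 0 0 0 0;.03 0 0 0 0 0;.03 0 0 0 0 0;0 0 0 0 0 0;0 0 0 0 0 0;0 0 0 0 0 0;0 0 0 0 0 0'
python3 - <<'E'
from h import *
def meas(n,im):
    h=cv2.cvtColor(im,cv2.COLOR_RGB2HSV).astype(int);H,S,V=h[...,0],h[...,1],h[...,2];o={}
    bx=dict(top=(165,265,215,320),side=(235,360,230,350))[n];M=np.zeros(H.shape,bool);M[bx[2]:bx[3],bx[0]:bx[1]]=1
    for k,m in(('green',(H>60)&(H<95)&(S>90)&(V>40)),('orange',(H>8)&(H<28)&(S>(190 if n=='top' else 150))&(V>190))):
        m=cv2.morphologyEx((m&M).astype(np.uint8),cv2.MORPH_CLOSE,np.ones((7,7)))
        c=max(cv2.findContours(m,0,2)[0],key=cv2.contourArea);r=cv2.minAreaRect(c);o[k]=(cv2.contourArea(c),r,cv2.boxPoints(r))
    return o
t=cap('top','ft.png');s=cap('side','fs.png');a=meas('top',t);b=meas('side',s)
for k in a:
    # top face of flask at z ~ .105 when seated and tipped
    P=np.array([plane('top',q,.105) for q in a[k][2]]);e=P[1]-P[0];f=P[2]-P[1];l=e if np.linalg.norm(e)>np.linalg.norm(f) else f
    print(k,'top centre',P.mean(0).round(4),'size',np.linalg.norm(e).round(3),np.linalg.norm(f).round(3),'yaw',round((np.arctan2(l[1],l[0])+np.pi/2)%np.pi-np.pi/2,3))
    print('  side',np.round(b[k][1],1).tolist(),b[k][0])
# expected side-view end edges of the top face for tip +.26 / -.26
for n,c in(('green',(.443,.331)),('orange',(.4375,.231))):
    u=np.array([np.cos(-.062),np.sin(-.062),0]);k=np.array([0,0,1.]);v=np.array([-u[1],u[0],0])
    for th in(.26,0,-.26):
        A=u*np.cos(th)+k*np.sin(th);B=-u*np.sin(th)+k*np.cos(th);p=np.array([*c,.047])+.06*B
        print(n,th,[proj(w,[p+x*.06*A for x in(1,-1)]).round(0).tolist() for w in('top','side')])
E
```

```text
clock: 22.42
ee_pos: [0.4276, 0.2315, 0.1243]
ee_rot: [0.0, -0.685, 0.729, 0.0]
wrist_force: [-0.0, -0.7, 0.3]
finger_gap: 0.0826
finger_force: 0.0
clock: 23.0
ee_pos: [0.4285, 0.2318, 0.2549]
ee_rot: [0.002, -0.685, 0.729, -0.001]
wrist_force: [1.0, 0.0, -0.1]
finger_gap: 0.0851
finger_force: 0.0
clock: 23.83
ee_pos: [0.4092, -0.0594, 0.2521]
ee_rot: [0.0, -0.685, 0.729, -0.0]
wrist_force: [0.3, 0.6, -0.1]
finger_gap: 0.0851
finger_force: 0.0
clock: 24.5
ee_pos: [0.4021, -0.1768, 0.2516]
ee_rot: [0.0, -0.685, 0.728, 0.0]
wrist_force: [0.2, 0.3, 0.1]
finger_gap: 0.0851
finger_force: 0.0Traceback (most recent call last):
  File "<stdin>", line 9, in <module>
  File "<stdin>", line 7, in meas
ValueError: max() iterable argument is empty
```

Run:
```python
from h import *
t=cv2.imread('pics/ft.png');s=cv2.imread('pics/fs.png');s1=cv2.imread('pics/s1.png')
hs=cv2.cvtColor(s1,cv2.COLOR_BGR2HSV);print('side orange/green/wood hsv',hs[188,342],hs[233,335],hs[332,270])
def bl(n,im,k):
    h=cv2.cvtColor(im,cv2.COLOR_BGR2HSV).astype(int);H,S,V=h[...,0],h[...,1],h[...,2]
    bx=dict(top=(165,265,215,320),side=(235,360,230,350))[n];M=np.zeros(H.shape,bool);M[bx[2]:bx[3],bx[0]:bx[1]]=1
    m=(H>45)&(H<95)&(S>60) if k=='green' else (H>8)&(H<28)&(S>165)&(V>195)
    m=cv2.morphologyEx((m&M).astype(np.uint8),cv2.MORPH_CLOSE,np.ones((9,9)))
    C=cv2.findContours(m,0,2)[0]
    if not C: return None
    c=max(C,key=cv2.contourArea);return cv2.contourArea(c),cv2.minAreaRect(c)
for k in('green','orange'):
    a=bl('top',t,k);b=bl('side',s,k);print(k,a,b)
    if a:
        P=np.array([plane('top',q,.105) for q in cv2.boxPoints(a[1])]);e=P[1]-P[0];f=P[2]-P[1];l=e if np.linalg.norm(e)>np.linalg.norm(f) else f
        print(' centre',P.mean(0).round(4),np.linalg.norm(e).round(3),np.linalg.norm(f).round(3),'yaw',round((np.arctan2(l[1],l[0])+np.pi/2)%np.pi-np.pi/2,3))
# blue visible pixels: tipped cradles cover tray
for n,c in(('green',(.443,.331)),('orange',(.4375,.231))):
    u=np.array([np.cos(-.062),np.sin(-.062),0]);k=np.array([0,0,1.]);v=np.array([-u[1],u[0],0])
    for th in(.26,0,-.26):
        A=u*np.cos(th)+k*np.sin(th);B=-u*np.sin(th)+k*np.cos(th);p=np.array([*c,.047])+.06*B
        q=[proj(w,[p+x*.06*A for x in(1,-1)]) for w in('top','side')]
        print(n,th,[x.round(0).tolist() for x in q],'side slope deg',np.degrees(np.arctan2(*(q[1][1]-q[1][0])[::-1])).round(0))
```

```text
side orange/green/wood hsv [ 22 149 255] [ 68  76 182] [ 16  49 225]
green (618.0, ((193.11172485351562, 272.7529296875), (40.13214111328125, 17.46290397644043), 77.47119140625)) (692.0, ((295.1702575683594, 298.32647705078125), (50.62664031982422, 15.695656776428223), 27.758541107177734))
 centre [0.4276 0.3298 0.105 ] 0.053 0.121 yaw -0.023
orange (211.5, ((226.86538696289062, 265.3269348144531), (39.02710723876953, 17.650449752807617), 78.69007110595703)) (29.0, ((317.8048095703125, 280.8709411621094), (22.821578979492188, 2.1890082359313965), 27.7585391998291))
 centre [0.4212 0.2268 0.105 ] 0.053 0.118 yaw -0.062
green 0.26 [[[188.0, 253.0], [197.0, 292.0]], [[274.0, 283.0], [319.0, 307.0]]] side slope deg 28.0
green 0 [[[188.0, 248.0], [195.0, 287.0]], [[268.0, 285.0], [314.0, 300.0]]] side slope deg 18.0
green -0.26 [[[188.0, 245.0], [193.0, 281.0]], [[263.0, 288.0], [308.0, 294.0]]] side slope deg 8.0
orange 0.26 [[[221.0, 246.0], [229.0, 285.0]], [[290.0, 257.0], [332.0, 278.0]]] side slope deg 27.0
orange 0 [[[220.0, 241.0], [228.0, 280.0]], [[283.0, 259.0], [327.0, 272.0]]] side slope deg 17.0
orange -0.26 [[[220.0, 238.0], [226.0, 274.0]], [[279.0, 262.0], [321.0, 266.0]]] side slope deg 6.0
```

Both flasks sit on their cradle centres within about 5 mm. Both side-view slopes are 27.8°, against 27–28° predicted for full tip. Handing in.

```bash
python3 -c "
from cell import manip, eyes
print(manip.job_done())"
```

```text
the job is handed in; nothing more can be done
None
```

The job is handed in (no verdict was returned) at about 25 s on the clock: both flasks measured within about 5 mm of their cradle centres, heavy ends toward the blue tray and both cradles tipped down over it, and the arm stayed clear of the lemon, garlic, timer and mug.

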